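# Screw the rotor nut down onto its sealed lid

## Task

The centrifuge rotor on its loading stand is filled and its clear lid lies on it: pick the knurled rotor nut off the bench, set it on the rotor's threaded stud and screw it down clockwise, counting the turn (a quarter to nearly a full one, over several grips), until it meets the lid and the resistance clearly rises. Give it a little more to nip the lid on its rubber seal, without forcing it, then let go; leave the other things on the bench where they are.

Things in the scene. Friction and masses are not known exactly. Their poses are not given: they have to be found in the camera images.
- nut_center (a point): the rotor nut: a steel knurled ring, 46 mm outside diameter, 30 mm high, 28 mm bore with a coarse thread in its lower 20 mm, above that a plain 22 mm bore; 100 to 170 g; loose, flat on the bench (the other knurled ring there is wider and flatter). The point is on its axis, half-way up, 15 mm above its underside; z is its axis. Keep it the way up it lies
- stud_top (a point): tip of the rotor's upright stud, 122 mm above the bench. Thread 26 mm across, ending 28 mm below the tip; above it bare, 20 mm across, coned to 12 mm over the last 5 mm. Three-start right-hand thread, lead 15 mm a turn, play 1 mm. Slipped on and let go, the nut drops till thread rests on thread, its underside 32 to 38 mm below the tip; it stays where released and goes down only by clockwise turning
- rotor: aluminium rotor, 144 mm diameter, on a stand fixed to the bench; origin on the stud's axis at bench level. Under its lid a stiff rubber seal, 32 N per mm: once the nut meets the lid each further 0.1 rad adds about 7 N. Until then it turns almost freely; then it resists with 0.01 to 0.02 N m per N, fading while the hand rests. Right: 0.2 to 0.4 rad past the first clear rise (0.12 N m), about 30 N
- seat (a point): nominal point on the stud's axis, 42 mm below its tip, where the nut's underside meets the lid: the top of the aluminium boss (42 mm diameter, standing 11 mm above the disc) of the clear lid, 148 mm diameter, that lies on the rotor. The lid really rests up to 2.5 mm higher or lower than this point, differently each run; how much is not measured
- wide_nut: another rotor's nut, a steel knurled ring 66 mm in diameter and 20 mm high, loose on the bench, not to be used; origin at the centre of its underside
- adapter: a grey plastic tube adapter, an open sleeve 32 mm in diameter and 42 mm high standing loose on the bench, not to be used; origin at the centre of its underside
Things that resemble listed ones, but are neither listed nor needed, are in the scene too. Leave any purple look-alike of the part that bears nut_center alone.

How it is judged:
By the outcome, as a careful person would: the job done as asked, in the order asked, and still so for the second after the job is handed in, with the robot touching nothing.
It also fails if it takes over 72 s, if anything falls off the work surface, if the arm or the gripper's body presses on something with over 40 N, if the wrist force passes 120 N, or if a joint passes its speed limit or range.

## Robot

A 7-joint arm with a two-finger parallel gripper is mounted at the origin on the work surface. World frame = base frame: x ahead of the robot, y to its left, z up, the work surface at z = 0. Lengths are in m, angles in rad, forces in N, time in s.
With the tool pointing down it reaches from about 0.425 to 0.925 m from the base axis. Payload 6.8 kg.
Tool frame: the origin (TCP) lies midway between the tips of the shut fingers; the grasp point (between the pads) lies 19 mm behind it; z points along the fingers, y is the direction in which the jaws open and shut (so a half turn about z gives the same grasp; the last joint's range is limited). The gripper opens to 85 mm and grips with 20 to 120 N. Pads are 22 mm wide; open, the fingers measure 114 mm over their backs; the gripper's body (76 mm by 85 mm) begins 54 mm behind the grasp point. The pads swing forward as they close: fully open they stand 13 mm farther back than shut.
Start: joints at [-1.362, 0.477, 0.022, 1.555, -0.011, 1.109, -0.083], TCP at [0.21, 0.641, 0.231] pointing down, gripper open.
Joint ranges: [-2.96, 2.96], [-0.34, 2.1], [-1.41, 1.46], [0.24, 2.44], [-1.37, 4.51], [0.17, 1.92], [-2.96, 2.96]. Speed limits (rad/s): [2.39, 2.39, 3.14, 3.14, 3.14, 3.14, 3.14].

## Interface

Orientations are given as a unit quaternion [w, x, y, z].
In Python, from bench import ctrl gives the robot as it stands. The module is installed in compiled form; this text tells all that it offers.
- The arm moves only by the tool jog_arm, never from a script. Its argument "steps" is one flat list of numbers, 6 for each row, row after row: the shift along the tool's x, y, z in m, then the turn, a rotation vector about the tool's x, y, z in rad. A call has 1 to 12 rows; each row shifts and turns the commanded pose from where the row before left it, along the tool's axes as they then stand; what a row does not reach is not made up. A row lasts 1/8 s, in which the tool goes at most 62.5 mm and 10.7 degrees, less where a joint would pass 70% of its speed; a pose out of reach is approached as far as the arm can. A call is refused whole if a number of a shift passes 0.0625 or a number of a turn 0.188, either way. A call with a gripper value outside its range is refused whole. "gripper" is the opening, from 0 (shut) to 1 (fully open), set as the call begins (left out, the last holds). The fingers move at their own pace and stop on an object; "newtons" is the grip in N (left out, the last holds). Time passes only in rows, so rows that do not move let the fingers close. It gives the time, the measured TCP pose, the force and the opening at its end, in the units of the state.
- ctrl.observe(): the state, without advancing time (a new reading comes with each control period).
- ctrl.read_camera(name): name is "scene" or "top" or "wrist"; returns a dict with "color" (400x640x3 uint8, red, green, blue), "fx", "fy", "cx", "cy" (pixels), "k1" (the pictures are not rectified: a ray, as slopes to the right and down, at radius r is drawn at 1 + k1 r^2 times it, then the intrinsics apply), "extrinsics" (4x4, takes a point from world to camera coordinates); the wrist camera has in their place "T_tool_cam" (4x4, takes a point from camera to tool coordinates, whose origin is the TCP and whose axes are the flange's). Camera axes: x right, y down, z forward; pixel columns grow to the right and rows downward; lengths in m; the calibration is good to about 2 mm. A picture is of the moment at which its call begins: read the wrist's pose just before it. There is no depth.
- ctrl.job_done(): hands the job in, once; it reports no verdict.
Trained networks look in the newest picture that a camera, given by its name, has taken for a name from the list of things; names that differ only in an ending like _2 or _b are one class to them, and where a whole thing is asked for, a point or a joint stands for the part that bears it (a point fixed in the world has none). Each returns a list of dicts, best first, with "conf" (0 to 1); they miss things now and then, are a little off and sometimes report something else, mostly with a low value. They report only what shows in the picture. A call takes as long as a camera call. They do not tell look-alikes from the thing itself.
- ctrl.trace(camera, label): "region" (400x640 bool, what is visible of it) and "position" ([column, row] in pixels, amid what is visible of it).
- ctrl.mark_of(camera, label): "position" ([column, row] in pixels: a listed point, or the origin of a listed thing).
The state is a dict: "clock": time; "qpos": joint angles; "qd": joint speeds; "effort": joint torques, N m; "tool_pos": TCP position; "tool_rot": TCP orientation; "wrist_force": force on the tool from outside, world axes, zero at the start; "ft_torque": the same for the moment, N m; "grip_width": opening from 0.0 (shut) to 1.0 (fully open).
Only numpy, scipy, OpenCV 4.12 (cv2) and the standard library are available. Lean on these libraries where they do the work, as an engineer would, in place of code of your own. Each camera call takes 0.05 s, during which the arm holds its last target. There are 200 camera calls.

## Working session

There is one attempt and no reset: what is moved stays moved. The work goes in short steps, Python scripts to look and compute and a tool call to move; the robot and the scene stay as the last step left them, time stands still between calls to the robot, and variables do not carry over. Pictures are saved under pics/ and viewed, about 8 in all and at most 12, crops included, and the job is handed in when it is done.

Besides the shell and the picture viewer there is one more tool, called as name(argument=value, ...) on one line, values as JSON. jog_arm: Moves the arm, as the interface text tells. Its arguments: {"type":"object","properties":{"steps":{"type":"array","items":{"type":"number"}},"gripper":{"type":"number"},"newtons":{"type":"number"}},"required":["steps"]}

```bash
mkdir -p pics; cat > h.py <<'E'
import numpy as np, cv2
from bench import ctrl
from scipy.spatial.transform import Rotation as R
def rot(q): return R.from_quat([q[1],q[2],q[3],q[0]]).as_matrix()
def ray(im,px,s=None):
    p=np.array([(px[0]-im["cx"])/im["fx"],(px[1]-im["cy"])/im["fy"]]);u=p.copy()
    for _ in range(20): u=p/(1+im["k1"]*(u@u))
    d=np.array([u[0],u[1],1.])
    if "extrinsics" in im:
        E=np.array(im["extrinsics"]);return -E[:3,:3].T@E[:3,3],E[:3,:3].T@d
    T=np.array(im["T_tool_cam"]);Rt=rot(s["tool_rot"])
    return np.array(s["tool_pos"])+Rt@T[:3,3],Rt@T[:3,:3]@d
def atz(im,px,z,s=None):
    o,d=ray(im,px,s);return o+d*(z-o[2])/d[2]
def proj(im,P,s=None):
    P=np.array(P)
    if "extrinsics" in im:
        E=np.array(im["extrinsics"]);c=E[:3,:3]@P+E[:3,3]
    else:
        T=np.array(im["T_tool_cam"]);Rt=rot(s["tool_rot"]);c=T[:3,:3].T@(Rt.T@(P-s["tool_pos"])-T[:3,3])
    u=c[:2]/c[2];u=u*(1+im["k1"]*(u@u));return [u[0]*im["fx"]+im["cx"],u[1]*im["fy"]+im["cy"]]
def save(im,n): cv2.imwrite("pics/"+n,im["color"][:,:,::-1])
E
python3 - <<'E'
from h import *
np.set_printoptions(precision=4,suppress=True)
s=ctrl.observe();print(s)
Z=dict(nut_center=.015,stud_top=.122,rotor=0,seat=.08,wide_nut=0,adapter=0)
pics=[]
for c in("scene","top","wrist"):
    s=ctrl.observe();im=ctrl.read_camera(c);pics.append(im["color"])
    for l,z in Z.items():
        for d in ctrl.mark_of(c,l)[:3]: print(c,l,round(d["conf"],2),np.round(d["position"],1),atz(im,d["position"],z,s))
cv2.imwrite("pics/a.png",cv2.resize(np.vstack(pics[:2]),None,fx=.75,fy=.75)[:,:,::-1])
cv2.imwrite("pics/b.png",pics[1][:,:,::-1])
cv2.imwrite("pics/c.png",pics[0][:,:,::-1])
E
```

```text
{'clock': 0.0, 'qpos': array([-1.3621,  0.4778,  0.0224,  1.5565, -0.0115,  1.1093, -0.0831]), 'qd': array([-0.0017, -0.0009,  0.0009, -0.0001, -0.0009, -0.0003, -0.0005]), 'effort': array([ -0.0003, -59.6436,   1.6075, -28.1197,   0.0124,   0.0093,
         0.    ]), 'tool_pos': array([0.2101, 0.6408, 0.2303]), 'tool_rot': array([-0.0001,  0.1577,  0.9875, -0.0009]), 'wrist_force': array([-0.1396, -0.6257,  0.0079]), 'ft_torque': array([-0.0278,  0.055 , -0.0638]), 'grip_width': 1.001790024774359}
scene nut_center 0.73 [207.1 207. ] [ 0.6049 -0.2891  0.015 ]
scene nut_center 0.68 [288.5 242.5] [ 0.5776 -0.0615  0.015 ]
scene nut_center 0.67 [258.6 230.6] [ 0.5894 -0.1367  0.015 ]
scene stud_top 0.74 [373.5 223.8] [0.5274 0.1046 0.122 ]
scene stud_top 0.2 [374.1 245.5] [0.5712 0.133  0.122 ]
scene rotor 0.63 [373.1 268.5] [0.5213 0.1087 0.    ]
scene seat 0.65 [375.3 242.8] [0.5285 0.1121 0.08  ]
scene wide_nut 0.85 [238.9 190.3] [ 0.5063 -0.2927  0.    ]
scene adapter 0.55 [306.4 210.5] [ 0.4655 -0.1075  0.    ]
top nut_center 0.71 [372.7 186.6] [ 0.5918 -0.1326  0.015 ]
top nut_center 0.55 [437.  180.5] [ 0.6023 -0.2855  0.015 ]
top nut_center 0.52 [339.3 194.1] [ 0.5759 -0.0529  0.015 ]
top stud_top 0.59 [263.5 208.9] [0.5256 0.1073 0.122 ]
top rotor 0.8 [267.7 218.5] [0.5241 0.1209 0.    ]
top seat 0.52 [264.3 209.4] [0.5321 0.1138 0.08  ]
top wide_nut 0.7 [441.5 222.3] [ 0.504  -0.2927  0.    ]
top adapter 0.52 [362.6 244.7] [ 0.4558 -0.1044  0.    ]
```

View pics/a.png

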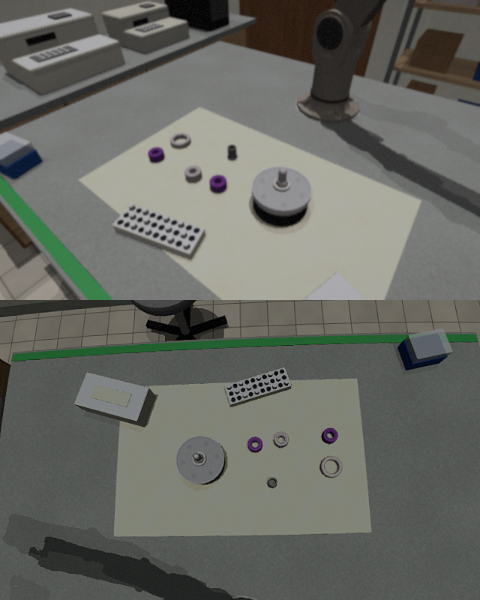

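The grey nut of 46 mm lies between two purple ones, at about top px (373,187), world (0.590,-0.135). The rotor is at about (0.528,0.108) and the wide ring and adapter are clear of both. I'll swing the arm towards the nut.

jog_arm(steps=[-0.06,-0.003,0,0,0,0.09,-0.06,-0.003,0,0,0,0.09,-0.06,-0.003,0,0,0,0.09,-0.06,-0.003,0,0,0,0.09,-0.06,-0.003,0,0,0,0.09,-0.06,-0.003,0,0,0,0.09,-0.06,-0.003,0,0,0,0.09,-0.06,-0.003,0,0,0,0.09,-0.06,-0.003,0,0,0,0.09,-0.06,-0.003,0,0,0,0.09,-0.06,-0.003,0,0,0,0.09,0,0,0,0,0,0], gripper=1)

```text
clock: 2.55
tool_pos: [0.6465, 0.1709, 0.2319]
tool_rot: [0.002, 0.612, 0.791, -0.001]
wrist_force: [-0.2, 0.2, 0.6]
grip_width: 1.002
```

```bash
cat > look.py <<'E'
from h import *
import sys
np.set_printoptions(precision=4,suppress=True)
s=ctrl.observe();im=ctrl.read_camera("wrist");Rt=rot(s["tool_rot"])
print(s["clock"],s["tool_pos"],"q",s["qpos"],"F",s["wrist_force"],"M",s["ft_torque"],"g",s["grip_width"])
print(Rt)
Z=dict(nut_center=.015,stud_top=.122,rotor=0,seat=.08)
for l in sys.argv[2:]:
    for d in ctrl.mark_of("wrist",l)[:3]:
        P=atz(im,d["position"],Z[l],s)
        print(l,round(d["conf"],2),np.round(d["position"],1),P,"tool-frame",Rt.T@(P-s["tool_pos"]))
save(im,sys.argv[1])
E
python3 look.py d.png stud_top seat nut_center rotor
```

```text
2.55 [0.6465 0.1709 0.2319] q [-0.6214  0.4851  0.3822  1.5911 -0.1918  1.1025  0.0604] F [-0.1506  0.2049  0.629 ] M [0.0412 0.0299 0.0207] g 1.00206100428765
[[-0.2502  0.9682  0.0016]
 [ 0.9682  0.2502 -0.0036]
 [-0.0039  0.0007 -1.    ]]
seat 0.56 [182.6 210.5] [0.5258 0.1108 0.08  ] tool-frame [-0.0274 -0.132   0.1519]
nut_center 0.92 [226.5 372.5] [ 0.5914 -0.1386  0.015 ] tool-frame [-0.2851 -0.1309  0.2179]
nut_center 0.66 [227.8 320.2] [ 0.5788 -0.0548  0.015 ] tool-frame [-0.2008 -0.1222  0.2176]
```

View pics/d.png

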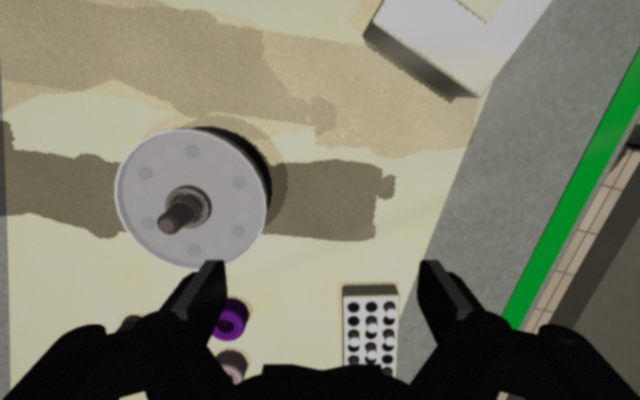

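Wrist view: the stud is at px (170,220) and the grey nut at px (230,365), next to a purple one at (230,320). The network marks agree with the top and scene cameras. I'll move straight over the nut.

jog_arm(steps=[-0.047,-0.022,0,0,0,0,-0.047,-0.022,0,0,0,0,-0.047,-0.022,0,0,0,0,-0.047,-0.022,0,0,0,0,-0.047,-0.022,0.02,0,0,0,-0.048,-0.021,0.05,0,0,0,0,0,0.05,0,0,0,0,0,0,0,0,0])

```text
clock: 3.8
tool_pos: [0.5904, -0.1193, 0.1149]
tool_rot: [-0.003, 0.607, 0.795, -0.002]
wrist_force: [0.6, 0.8, 0.5]
grip_width: 1.001
```

```bash
python3 look.py e.png nut_center; python3 - <<'E'
from h import *
s=ctrl.observe();im=ctrl.read_camera("wrist")
for d in ctrl.trace("wrist","nut_center")[:3]:
    r=d["region"];print(d["conf"],d["position"],r.sum(),im["color"][r].mean(0))
E
```

```text
3.8 [ 0.5904 -0.1193  0.1149] q [-0.2012  0.5204  0.3981  1.8504 -0.2644  0.8306  0.5967] F [0.5931 0.752  0.5031] M [-0.0085 -0.0374  0.0169] g 1.000706837813332
[[-0.2627  0.9648 -0.0076]
 [ 0.9649  0.2627  0.0014]
 [ 0.0033 -0.007  -1.    ]]
nut_center 0.67 [332.2 114.3] [ 0.5797 -0.0562  0.015 ] tool-frame [0.0634 0.0069 0.1001]
nut_center 0.65 [285.3 368.1] [ 0.5993 -0.284   0.015 ] tool-frame [-0.1616 -0.034   0.0996]
nut_center 0.62 [319.3 224. ] [ 0.5926 -0.1396  0.015 ] tool-frame [-0.0204 -0.0025  0.0998]
0.75 [278.0, 353.2] 1105 [37.92036199 15.99547511 45.52941176]
0.71 [340.0, 104.4] 2969 [121.1960256   67.27652408 134.63422028]
0.66 [312.8, 228.8] 2863 [81.96577017 73.32413552 70.15193853]
```

View pics/e.png

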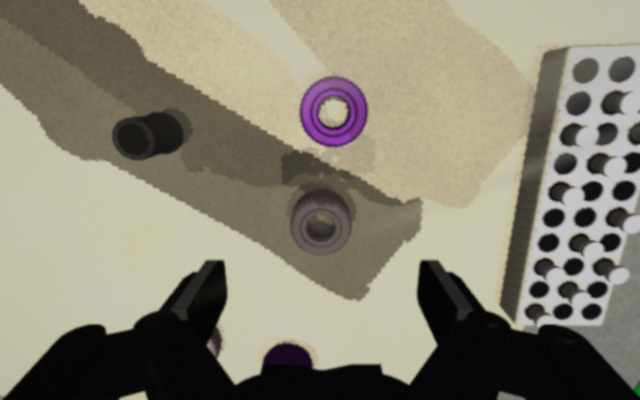

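The grey nut is at px (320,225), bore visible, purple at (333,112), and the finger paths are free. I'll centre and descend.

jog_arm(steps=[-0.0195,-0.002,0.02,0,0,0,0,0,0.03,0,0,0,0,0,0.03,0,0,0,0,0,0.015,0,0,0,0,0,0.009,0,0,0,0,0,0,0,0,0])

```text
clock: 4.75
tool_pos: [0.5966, -0.1405, 0.0146]
tool_rot: [0.0, 0.608, 0.794, 0.0]
wrist_force: [-0.2, -0.4, 1.0]
grip_width: 0.998
```

```bash
python3 look.py f.png nut_center
```

```text
4.75 [ 0.5966 -0.1405  0.0146] q [-0.1134  0.6736  0.3306  1.8701 -0.3401  0.6525  0.6871] F [-0.1715 -0.3647  1.026 ] M [ 0.0237 -0.0315  0.0007] g 0.9983586254712393
[[-0.2613  0.9652  0.0006]
 [ 0.9652  0.2613  0.    ]
 [-0.0002  0.0006 -1.    ]]
nut_center 0.59 [314.6 255.4] [ 0.5919 -0.138   0.015 ] tool-frame [ 0.0036 -0.0039 -0.0004]
```

View pics/f.png

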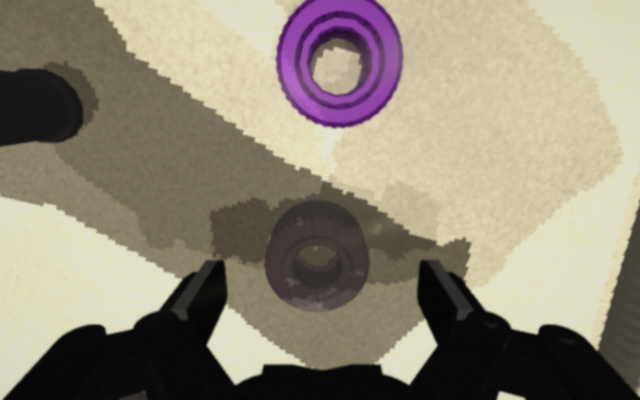

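The nut is 3.6 mm ahead in x and off by -3.9 mm in y. I'll correct, descend, and grip.

jog_arm(steps=[0.0036,-0.0039,0.006,0,0,0,0,0,0.0075,0,0,0,0,0,0,0,0,0])

```text
clock: 5.22
tool_pos: [0.5908, -0.138, -0.0001]
tool_rot: [-0.001, 0.608, 0.794, -0.0]
wrist_force: [-0.2, -0.3, 0.1]
grip_width: 1.002
```

jog_arm(steps=[0,0,0,0,0,0,0,0,0,0,0,0,0,0,0,0,0,0,0,0,0,0,0,0,0,0,0,0,0,0,0,0,0,0,0,0,0,0,0,0,0,0,0,0,0,0,0,0], gripper=0, newtons=60)

```text
clock: 6.22
tool_pos: [0.592, -0.1384, 0.0012]
tool_rot: [0.0, 0.608, 0.794, 0.0]
wrist_force: [-0.4, -0.3, 5.8]
grip_width: 0.522
```

jog_arm(steps=[0,0,-0.02,0,0,0,0,0,-0.05,0,0,0,0,0,-0.06,0,0,0,0,0,-0.06,0,0,0,0,0,0,0,0,0])

```text
clock: 6.85
tool_pos: [0.5944, -0.1393, 0.1968]
tool_rot: [0.004, 0.608, 0.794, 0.003]
wrist_force: [0.1, 0.1, -1.9]
grip_width: 0.525
```

```bash
python3 look.py g.png stud_top seat nut_center
```

```text
6.85 [ 0.5944 -0.1393  0.1968] q [-0.2114  0.4254  0.45    1.7833 -0.2205  0.972   0.5902] F [ 0.1394  0.1458 -1.9359] M [-0.0144  0.03    0.03  ] g 0.5253307592974893
[[-0.2603  0.9655  0.0103]
 [ 0.9655  0.2603 -0.0009]
 [-0.0035  0.0097 -0.9999]]
nut_center 0.83 [321.4 277.3] [ 0.6257 -0.253   0.015 ] tool-frame [-0.1173 -0.0011  0.1822]
nut_center 0.6 [327.8  84.7] [ 0.5788 -0.0555  0.015 ] tool-frame [0.0856 0.005  0.1816]
```

View pics/g.png

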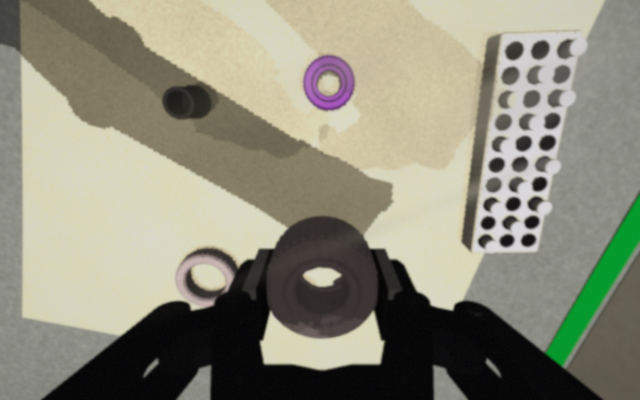

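The nut is held upright at opening 0.525 (45 mm), centred at px (321,277). I'll move towards the stud and measure it from near.

jog_arm(steps=[0.047,0,0,0,0,0,0.047,0,0,0,0,0,0.047,0,0,0,0,0,0.046,0,0,0,0,0,0,0,0,0,0,0,0,0,0,0,0,0])

```text
clock: 7.8
tool_pos: [0.542, 0.0417, 0.1896]
tool_rot: [-0.0, 0.608, 0.794, -0.001]
wrist_force: [0.2, -0.9, -1.9]
grip_width: 0.52
```

```bash
python3 look.py k.png stud_top seat; python3 - <<'E'
from h import *
np.set_printoptions(precision=4,suppress=True)
s=ctrl.observe();im=ctrl.read_camera("wrist");Rt=rot(s["tool_rot"])
for d in ctrl.mark_of("wrist","nut_center")[:2]:
    o,dd=ray(im,d["position"],s);o=Rt.T@(o-s["tool_pos"]);dd=Rt.T@dd
    print(d["conf"],d["position"],o,o+dd*(-.0138-o[2])/dd[2])
for c in("scene","top"):
    im=ctrl.read_camera(c)
    for l,z in(("stud_top",.122),("seat",.08)):
        for d in ctrl.mark_of(c,l)[:2]: print(c,l,d["conf"],atz(im,d["position"],z))
E
```

```text
7.8 [0.542  0.0417 0.1896] q [-0.5272  0.3236  0.4126  1.9349 -0.1602  0.9171  0.2284] F [ 0.2073 -0.9231 -1.9317] M [-0.0709 -0.0514  0.0305] g 0.5204443506486636
[[-0.2609  0.9654 -0.0022]
 [ 0.9654  0.2609 -0.0012]
 [-0.0006 -0.0024 -1.    ]]
stud_top 0.92 [329.6 100.5] [0.5268 0.1135 0.122 ] tool-frame [0.0733 0.0043 0.0675]
seat 0.72 [326.7 106.9] [0.5269 0.1082 0.08  ] tool-frame [0.0682 0.0031 0.1095]
0.75 [333.0, 268.3] [ 0.0762 -0.0003 -0.1418] [ 0.0042  0.0044 -0.0138]
0.59 [321.3, 278.0] [ 0.0762 -0.0003 -0.1418] [-0.0006 -0.0007 -0.0138]
scene stud_top 0.65 [0.5346 0.1119 0.122 ]
scene seat 0.69 [0.5366 0.1161 0.08  ]
```

View pics/k.png

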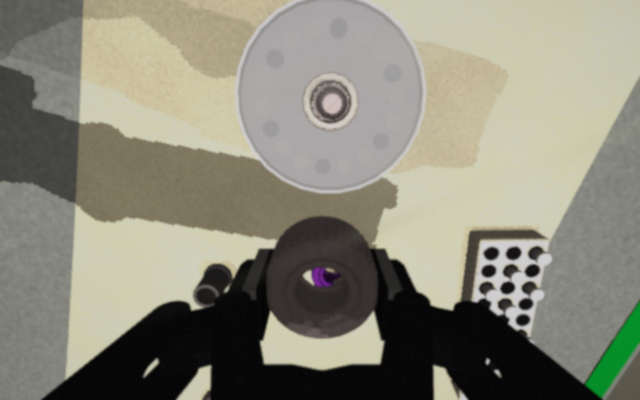

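```bash
python3 - <<'E'
from h import *
np.set_printoptions(precision=4,suppress=True)
s=ctrl.observe();im=ctrl.read_camera("wrist");Rt=rot(s["tool_rot"])
print({k:im[k] for k in("fx","cx","cy","k1")}, im["T_tool_cam"])
def t(px,z): P=atz(im,px,z,s); return P,Rt.T@(P-s["tool_pos"])
g=cv2.cvtColor(im["color"],cv2.COLOR_RGB2GRAY)
c=cv2.HoughCircles(g,cv2.HOUGH_GRADIENT_ALT,1.5,50,param1=200,param2=.8,minRadius=85,maxRadius=105)
print("lid",c, [t(x[:2],.069) for x in c[0]] if c is not None else 0)
big=cv2.resize(g[60:145,285:375],None,fx=6,fy=6,interpolation=cv2.INTER_CUBIC)
for lo,hi in((40,75),(75,110),(130,180)):
    c=cv2.HoughCircles(big,cv2.HOUGH_GRADIENT_ALT,1.5,30,param1=100,param2=.6,minRadius=lo,maxRadius=hi)
    if c is not None:
        for x in c[0][:3]:
            p=[285+x[0]/6,60+x[1]/6];print(lo,p,x[2]/6,t(p,.122)[1],t(p,.08)[1])
for l in("stud_top","seat"):
    for d in ctrl.mark_of("wrist",l)[:1]: print(l,d["position"])
n=im["color"][200:350,250:400]
v=np.hstack([cv2.resize(im["color"][60:145,285:375],(400,378),interpolation=cv2.INTER_CUBIC),cv2.resize(n,(378,378),interpolation=cv2.INTER_CUBIC)])
v=np.clip(v.astype(float)*1.6,0,255).astype(np.uint8)
cv2.imwrite("pics/l.png",v[:,:,::-1])
E
```

```text
{'fx': 328.50686074114117, 'cx': 321.6826217671969, 'cy': 199.77816950174744, 'k1': 0.023555656916809393} [[-0.0008 -0.9533 -0.3021  0.0762]
 [ 1.     -0.0004 -0.0013 -0.0003]
 [ 0.0011 -0.3021  0.9533 -0.1418]
 [ 0.      0.      0.      1.    ]]
lid [[[324.      96.      94.1444]]] [(array([0.5241, 0.1157, 0.069 ]), array([0.0758, 0.0012, 0.1217]))]
40 [np.float32(330.75), np.float32(104.0)] 10.570276 [0.0712 0.005  0.0687] [0.0702 0.0061 0.1107]
stud_top [329.1, 104.1]
seat [324.4, 100.2]
```

View pics/l.png

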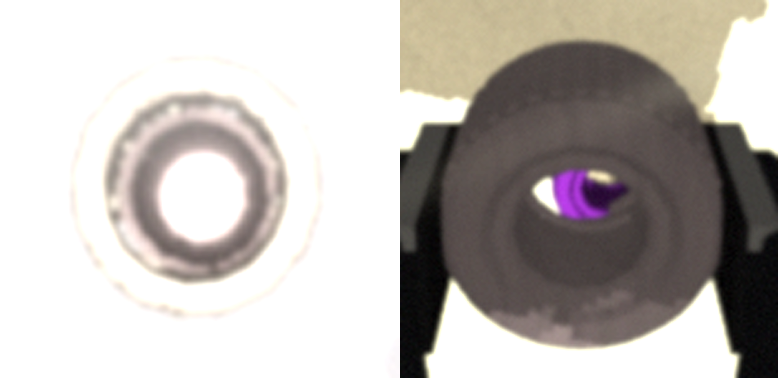

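The stud tip is at px (330.7,104), tool offset about (0.072,0.0052), and the boss agrees with it. The nut is centred in the jaws. I'll move over the stud, then lower in stages while watching the force.

jog_arm(steps=[0.036,0.0026,0,0,0,0,0.036,0.0026,0,0,0,0,0,0,0.02,0,0,0,0,0,0.02,0,0,0,0,0,0,0,0,0,0,0,0,0,0,0])

```text
clock: 9.25
tool_pos: [0.5294, 0.1132, 0.1513]
tool_rot: [0.0, 0.608, 0.794, 0.0]
wrist_force: [-0.7, -1.0, -1.0]
grip_width: 0.518
```

```bash
python3 look.py m.png stud_top; python3 - <<'E'
import cv2
i=cv2.imread("pics/m.png")[150:350,220:420];cv2.imwrite("pics/m2.png",cv2.convertScaleAbs(cv2.resize(i,(600,600),interpolation=cv2.INTER_CUBIC),alpha=1.8))
E
```

```text
9.25 [0.5294 0.1132 0.1513] q [-0.6249  0.3676  0.3714  1.9738 -0.1775  0.8304  0.1077] F [-0.6685 -1.0124 -1.0297] M [-0.0436 -0.0367 -0.0543] g 0.517660840397494
[[-0.2606  0.9654  0.0007]
 [ 0.9654  0.2606  0.0002]
 [-0.      0.0007 -1.    ]]
```

View pics/m2.png

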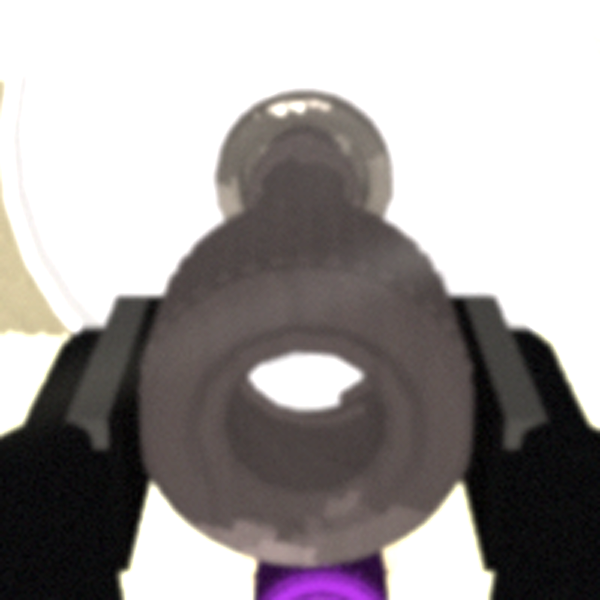

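The boss and stud are laterally aligned with the nut, and the fore-aft prediction agrees within about 1 mm. I'll lower over the tip.

jog_arm(steps=[0,0,0.015,0,0,0,0,0,0.015,0,0,0,0,0,0.01,0,0,0,0,0,0.006,0,0,0,0,0,0.004,0,0,0,0,0,0,0,0,0])

```text
clock: 10.1
tool_pos: [0.5288, 0.1129, 0.1004]
tool_rot: [-0.0, 0.608, 0.794, -0.0]
wrist_force: [1.0, -2.5, -1.3]
grip_width: 0.524
```

```bash
python3 -c "
from h import *
s=ctrl.observe();print(s['tool_pos'],s['wrist_force'],s['ft_torque'],s['qpos'])"
```

```text
[0.52878583 0.11288281 0.10035949] [ 0.98330975 -2.47418952 -1.28304888] [-0.26881408 -0.10317083 -0.0413998 ] [-0.59807492  0.44297696  0.34320838  2.00861372 -0.21870437  0.72527109
  0.14285725]
```

jog_arm(steps=[-0.0004,0,0.004,0,0,0,0,0,0.004,0,0,0,0,0,0.001,0,0,0,0,0,0,0,0,0])

```text
clock: 10.6
tool_pos: [0.5289, 0.1128, 0.0915]
tool_rot: [-0.0, 0.608, 0.794, -0.0]
wrist_force: [-0.2, -1.2, -2.0]
grip_width: 0.523
```

jog_arm(steps=[0,0,0.0015,0,0,0,0,0,0,0,0,0])

```text
clock: 10.85
tool_pos: [0.5291, 0.1129, 0.0903]
tool_rot: [0.0, 0.608, 0.794, 0.0]
wrist_force: [-0.1, -1.0, 0.5]
grip_width: 0.522
```

jog_arm(steps=[0,0,0.001,0,0,0,0,0,0,0,0,0])

```text
clock: 11.1
tool_pos: [0.5292, 0.1129, 0.0899]
tool_rot: [-0.0, 0.608, 0.794, 0.0]
wrist_force: [-2.9, -1.5, 8.0]
grip_width: 0.522
```

jog_arm(steps=[0,0,0.001,0,0,0,0,0,0,0,0,0])

```text
clock: 11.35
tool_pos: [0.5293, 0.1129, 0.0897]
tool_rot: [-0.0, 0.608, 0.794, 0.001]
wrist_force: [-4.7, -1.5, 16.9]
grip_width: 0.523
```

Thread contact came at TCP z≈0.090 (underside about 33 mm below the tip, within the stated 32–38). I'll release, ease the command up, then wind the wrist back for the turning grip.

jog_arm(steps=[0,0,-0.0018,0,0,0,0,0,0,0,0,0,0,0,0,0,0,0,0,0,0,0,0,0,0,0,0,0,0,0,0,0,0,0,0,0], gripper=1)

```text
clock: 12.1
tool_pos: [0.529, 0.1128, 0.0899]
tool_rot: [-0.0, 0.608, 0.794, -0.0]
wrist_force: [0.1, -0.2, -0.1]
grip_width: 0.996
```

jog_arm(steps=[0,0,0,0,0,-0.18,0,0,0,0,0,-0.18,0,0,0,0,0,-0.18,0,0,0,0,0,-0.18])

```text
clock: 12.6
tool_pos: [0.529, 0.1128, 0.0899]
tool_rot: [-0.0, 0.286, 0.958, -0.0]
wrist_force: [-0.1, -0.3, -0.2]
grip_width: 0.997
```

```bash
python3 look.py n.png stud_top nut_center
```

```text
12.6 [0.529  0.1128 0.0899] q [-0.4441  0.444   0.1486  2.0043 -0.0989  0.7     0.7559] F [-0.1184 -0.3383 -0.1956] M [-0.0574 -0.0177  0.0007] g 0.9969546734165335
[[-0.8359  0.5488 -0.0001]
 [ 0.5488  0.8359 -0.    ]
 [ 0.     -0.0001 -1.    ]]
stud_top 0.76 [321.7 301.8] [0.5278 0.1121 0.122 ] tool-frame [ 0.0006 -0.0012 -0.0321]
nut_center 0.7 [324.1 277.3] [0.5732 0.0844 0.015 ] tool-frame [-0.0525  0.0005  0.0749]
```

View pics/n.png

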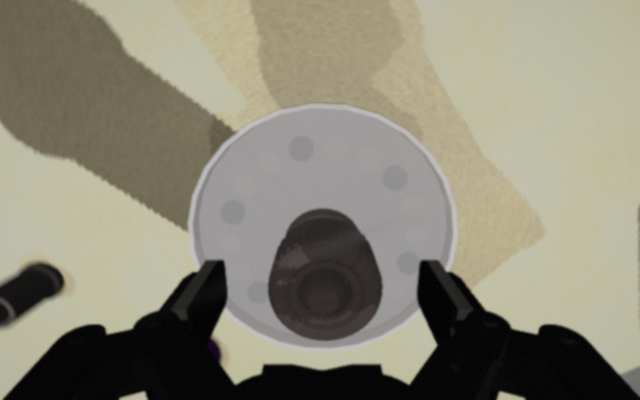

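The nut stays on the stud, upright, at px (324,285). Turning tool z negative raises q7, so I'll keep winding back.

jog_arm(steps=[0,0,0,0,0,-0.18,0,0,0,0,0,-0.18,0,0,0,0,0,-0.18,0,0,0,0,0,-0.18,0,0,0,0,0,-0.18,0,0,0,0,0,-0.18,0,0,0,0,0,-0.18,0,0,0,0,0,-0.18,0,0,0,0,0,-0.18,0,0,0,0,0,-0.18,0,0,0,0,0,0])

```text
clock: 14.12
tool_pos: [0.5289, 0.1127, 0.0897]
tool_rot: [-0.0, -0.568, 0.823, 0.0]
wrist_force: [-0.4, 0.3, -0.5]
grip_width: 0.997
```

```bash
cat > st.py <<'E'
from h import *
np.set_printoptions(precision=4,suppress=True)
s=ctrl.observe();r=rot(s["tool_rot"])
# moment about vertical line through TCP, under both reference conventions
print(s["clock"],s["tool_pos"],"yaw",np.arctan2(r[1,1],r[0,1]),"q",s["qpos"],"F",s["wrist_force"],"M",s["ft_torque"],"g",s["grip_width"])
E
python3 st.py
```

```text
14.125 [0.5289 0.1127 0.0897] yaw 2.7790889146456195 q [-0.0909  0.4583 -0.2925  1.9798  0.192   0.7302  2.2805] F [-0.3669  0.2876 -0.48  ] M [ 0.0224 -0.0567  0.0232] g 0.9972583070178347
```

jog_arm(steps=[0,0,0,0,0,0,0,0,0,0,0,0,0,0,0,0,0,0,0,0,0,0,0,0,0,0,0,0,0,0,0,0,0,0,0,0,0,0,0,0,0,0], gripper=0, newtons=50)

```text
clock: 15.0
tool_pos: [0.5292, 0.113, 0.0901]
tool_rot: [0.0, -0.57, 0.822, 0.0]
wrist_force: [-0.6, -0.0, 2.8]
grip_width: 0.526
```

```bash
python3 st.py
```

```text
15.0 [0.5292 0.113  0.0901] yaw 2.7839698904852668 q [-0.0908  0.4579 -0.2933  1.9795  0.1926  0.7301  2.2844] F [-0.6175 -0.0144  2.8458] M [0.1345 0.0054 0.0346] g 0.5262895793169411
```

jog_arm(steps=[0,0,0.0004,0,0,0.18,0,0,0.0004,0,0,0.18,0,0,0.0005,0,0,0.18])

```text
clock: 15.38
tool_pos: [0.529, 0.1124, 0.0889]
tool_rot: [-0.0, -0.327, 0.945, -0.0]
wrist_force: [-1.7, -0.5, 5.6]
grip_width: 0.521
```

```bash
python3 st.py
```

```text
15.375 [0.529  0.1124 0.0889] yaw 2.2376412323852457 q [-0.196   0.4483 -0.1609  1.9877  0.1068  0.7138  1.8156] F [-1.7318 -0.4983  5.5699] M [-0.1833  0.3203 -0.0013] g 0.5214427335065472
```

jog_arm(steps=[0,0,0.0004,0,0,0.18,0,0,0.0004,0,0,0.18,0,0,0.0005,0,0,0.18,0,0,0.0004,0,0,0.18,0,0,0.0004,0,0,0.18,0,0,0.0004,0,0,0.18])

```text
clock: 16.12
tool_pos: [0.5281, 0.1129, 0.0863]
tool_rot: [-0.001, 0.205, 0.979, -0.0]
wrist_force: [-3.7, 0.4, 6.3]
grip_width: 0.526
```

```bash
python3 st.py
```

```text
16.125 [0.5281 0.1129 0.0863] yaw 1.1582703050777248 q [-0.4096  0.4476  0.1049  2.0046 -0.0717  0.6945  0.8985] F [-3.6552  0.3879  6.2504] M [0.093  0.734  0.0206] g 0.5256974013761299
```

jog_arm(steps=[0,0,0.0004,0,0,0.18,0,0,0.0004,0,0,0.18])

```text
clock: 16.38
tool_pos: [0.5281, 0.1132, 0.0855]
tool_rot: [-0.001, 0.377, 0.926, -0.0]
wrist_force: [-3.7, 0.7, 5.9]
grip_width: 0.523
```

```bash
python3 st.py
```

```text
16.375 [0.5281 0.1132 0.0855] yaw 0.7985844717903127 q [-0.4818  0.4532  0.1955  2.0099 -0.1351  0.692   0.5974] F [-3.729   0.7088  5.9135] M [ 0.2027  0.7156 -0.0016] g 0.5232195771358852
```

jog_arm(steps=[0,0,0.0004,0,0,0.15,0,0,0.0003,0,0,0.15])

```text
clock: 16.62
tool_pos: [0.5282, 0.1135, 0.0848]
tool_rot: [-0.001, 0.51, 0.86, -0.0]
wrist_force: [-2.8, 1.2, 4.9]
grip_width: 0.525
```

```bash
python3 st.py
```

```text
16.625 [0.5282 0.1135 0.0848] yaw 0.49969362306223325 q [-0.5419  0.4606  0.2718  2.0141 -0.1899  0.6917  0.3496] F [-2.7594  1.1839  4.9403] M [0.4012 0.593  0.0671] g 0.525007311176557
```

jog_arm(steps=[0,0,0.0002,0,0,0.1,0,0,0.0003,0,0,0.1])

```text
clock: 16.88
tool_pos: [0.5284, 0.1136, 0.0843]
tool_rot: [-0.001, 0.593, 0.805, -0.0]
wrist_force: [-2.3, 2.3, 5.1]
grip_width: 0.526
```

```bash
python3 st.py
```

```text
16.875 [0.5284 0.1136 0.0843] yaw 0.30146158832262177 q [-0.5819  0.4671  0.3231  2.0168 -0.2275  0.6925  0.1865] F [-2.3468  2.3205  5.05  ] M [0.3651 0.5174 0.1064] g 0.5262538366269476
```

jog_arm(steps=[0,0,0.0002,0,0,0.1])

```text
clock: 17.0
tool_pos: [0.5284, 0.1136, 0.0841]
tool_rot: [-0.001, 0.632, 0.775, -0.0]
wrist_force: [-2.4, 2.1, 4.5]
grip_width: 0.524
```

```bash
python3 st.py
```

```text
17.0 [0.5284 0.1136 0.0841] yaw 0.20144669700887877 q [-0.6019  0.4706  0.3489  2.0182 -0.2469  0.6933  0.1047] F [-2.4046  2.1431  4.5442] M [0.4451 0.5083 0.096 ] g 0.524068892610323
```

jog_arm(steps=[0,0,0.0003,0,0,0.1])

```text
clock: 17.12
tool_pos: [0.5285, 0.1137, 0.0838]
tool_rot: [-0.001, 0.67, 0.742, 0.0]
wrist_force: [-2.1, 1.3, 6.3]
grip_width: 0.525
```

```bash
python3 st.py
```

```text
17.125 [0.5285 0.1137 0.0838] yaw 0.10153034909001424 q [-0.6218  0.4747  0.3749  2.0196 -0.2665  0.6944  0.0233] F [-2.1323  1.2949  6.3048] M [0.4159 0.5276 0.0567] g 0.5250295639676098
```

jog_arm(steps=[0,0,0.0002,0,0,0.1])

```text
clock: 17.25
tool_pos: [0.5286, 0.1137, 0.0836]
tool_rot: [-0.001, 0.707, 0.708, 0.0]
wrist_force: [-2.2, 2.7, 4.4]
grip_width: 0.522
```

```bash
python3 st.py
```

```text
17.25 [0.5286 0.1137 0.0836] yaw 0.0015416772756954482 q [-0.6419  0.4788  0.401   2.0209 -0.2864  0.6958 -0.058 ] F [-2.1775  2.7141  4.4142] M [0.4555 0.4316 0.0694] g 0.5222817080462926
```

jog_arm(steps=[0,0,0.0002,0,0,0.1])

```text
clock: 17.38
tool_pos: [0.5286, 0.1137, 0.0834]
tool_rot: [-0.001, 0.741, 0.671, 0.0]
wrist_force: [-2.0, 2.7, 4.8]
grip_width: 0.527
```

```bash
python3 st.py
```

```text
17.375 [0.5286 0.1137 0.0834] yaw -0.0984674569215216 q [-0.6618  0.4835  0.4273  2.0222 -0.3065  0.6974 -0.139 ] F [-1.9753  2.7458  4.8166] M [0.4423 0.3576 0.0257] g 0.5269596104146342
```

jog_arm(steps=[0,0,0.0002,0,0,0.1])

```text
clock: 17.5
tool_pos: [0.5287, 0.1137, 0.0832]
tool_rot: [-0.001, 0.774, 0.634, 0.0]
wrist_force: [-1.7, 1.0, 4.0]
grip_width: 0.525
```

```bash
python3 st.py
```

```text
17.5 [0.5287 0.1137 0.0832] yaw -0.19841157355679076 q [-0.6816  0.4885  0.4535  2.0236 -0.3269  0.6994 -0.2197] F [-1.7408  0.9896  3.9714] M [0.4488 0.3015 0.032 ] g 0.52532654319953
```

jog_arm(steps=[0,0,0.0003,0,0,0.1])

```text
clock: 17.62
tool_pos: [0.5287, 0.1138, 0.0829]
tool_rot: [-0.001, 0.804, 0.594, 0.0]
wrist_force: [-1.5, 2.5, 4.7]
grip_width: 0.527
```

```bash
python3 st.py
```

```text
17.625 [0.5287 0.1138 0.0829] yaw -0.2984539918922105 q [-0.7014  0.4939  0.4798  2.0249 -0.3478  0.7017 -0.3   ] F [-1.4837  2.5002  4.6532] M [0.4142 0.2987 0.0516] g 0.5271488783700076
```

jog_arm(steps=[0,0,0.0002,0,0,0.1])

```text
clock: 17.75
tool_pos: [0.5288, 0.1138, 0.0827]
tool_rot: [-0.001, 0.833, 0.553, 0.0]
wrist_force: [-0.7, 2.8, 4.4]
grip_width: 0.521
```

```bash
python3 st.py
```

```text
17.75 [0.5288 0.1138 0.0827] yaw -0.39837740405614624 q [-0.721   0.4997  0.5061  2.0262 -0.3688  0.7044 -0.3801] F [-0.7092  2.8014  4.4246] M [0.4917 0.2304 0.0053] g 0.5207094260278218
```

jog_arm(steps=[0,0,0.0003,0,0,0.1])

```text
clock: 17.88
tool_pos: [0.5288, 0.1138, 0.0824]
tool_rot: [-0.001, 0.86, 0.511, 0.0]
wrist_force: [-1.5, 2.4, 4.6]
grip_width: 0.524
```

```bash
python3 st.py
```

```text
17.875 [0.5288 0.1138 0.0824] yaw -0.4985516439859855 q [-0.7404  0.5058  0.5326  2.0275 -0.3902  0.7073 -0.4599] F [-1.4543  2.4252  4.6156] M [0.4727 0.3195 0.0087] g 0.5242867313753425
```

jog_arm(steps=[0,0,0.0002,0,0,0.1])

```text
clock: 18.0
tool_pos: [0.5289, 0.1137, 0.0822]
tool_rot: [-0.001, 0.884, 0.467, 0.0]
wrist_force: [-1.3, 1.5, 3.7]
grip_width: 0.528
```

```bash
python3 st.py
```

```text
18.0 [0.5289 0.1137 0.0822] yaw -0.5984894600836622 q [-0.7598  0.5124  0.559   2.0287 -0.4118  0.7108 -0.5395] F [-1.3221  1.5434  3.7426] M [ 0.4048  0.2413 -0.0233] g 0.5278200401033211
```

jog_arm(steps=[0,0,0.0002,0,0,0.1])

```text
clock: 18.12
tool_pos: [0.5289, 0.1137, 0.082]
tool_rot: [-0.001, 0.906, 0.422, 0.0]
wrist_force: [-0.2, 2.3, 2.6]
grip_width: 0.523
```

```bash
python3 st.py
```

```text
18.125 [0.5289 0.1137 0.082 ] yaw -0.6985505291004519 q [-0.779   0.5194  0.5855  2.03   -0.4336  0.7146 -0.6188] F [-0.1946  2.297   2.5628] M [0.4419 0.1723 0.0531] g 0.5233633024385752
```

jog_arm(steps=[0,0,0.0003,0,0,0.1])

```text
clock: 18.25
tool_pos: [0.529, 0.1137, 0.0817]
tool_rot: [-0.001, 0.926, 0.377, 0.0]
wrist_force: [-1.8, 2.1, 4.0]
grip_width: 0.527
```

```bash
python3 st.py
```

```text
18.25 [0.529  0.1137 0.0817] yaw -0.7985802782558671 q [-0.7979  0.5269  0.6119  2.0312 -0.4559  0.7188 -0.6978] F [-1.8457  2.1263  4.0477] M [0.4577 0.2137 0.0207] g 0.5266753527510641
```

jog_arm(steps=[0,0,0.0002,0,0,0.1])

```text
clock: 18.38
tool_pos: [0.529, 0.1137, 0.0815]
tool_rot: [-0.001, 0.944, 0.33, 0.0]
wrist_force: [-0.7, 1.4, 3.9]
grip_width: 0.522
```

```bash
python3 st.py
```

```text
18.375 [0.529  0.1137 0.0815] yaw -0.898544502421445 q [-0.8167  0.5348  0.6383  2.0324 -0.4783  0.7235 -0.7766] F [-0.7247  1.3613  3.8721] M [0.421  0.1925 0.069 ] g 0.5218519742504912
```

jog_arm(steps=[0,0,0.0003,0,0,0.1])

```text
clock: 18.5
tool_pos: [0.5291, 0.1137, 0.0812]
tool_rot: [-0.001, 0.959, 0.282, 0.0]
wrist_force: [-1.4, 1.6, 5.4]
grip_width: 0.524
```

```bash
python3 st.py
```

```text
18.5 [0.5291 0.1137 0.0812] yaw -0.9985923089548723 q [-0.8352  0.5433  0.6647  2.0335 -0.5011  0.7286 -0.8551] F [-1.4098  1.6495  5.4459] M [0.4003 0.2479 0.0844] g 0.5243095664172044
```

jog_arm(steps=[0,0,0.0002,0,0,0.1])

```text
clock: 18.62
tool_pos: [0.5291, 0.1137, 0.081]
tool_rot: [-0.001, 0.972, 0.234, 0.0]
wrist_force: [0.5, 2.6, 3.2]
grip_width: 0.525
```

```bash
python3 st.py
```

```text
18.625 [0.5291 0.1137 0.081 ] yaw -1.0986179563771876 q [-0.8534  0.5521  0.691   2.0347 -0.524   0.7344 -0.9335] F [0.5187 2.5822 3.1757] M [0.4187 0.1178 0.0102] g 0.5248107039656927
```

jog_arm(steps=[0,0,0.0002,0,0,0.1])

```text
clock: 18.75
tool_pos: [0.5291, 0.1136, 0.0808]
tool_rot: [-0.0, 0.983, 0.185, 0.0]
wrist_force: [-0.5, 2.3, 2.7]
grip_width: 0.523
```

```bash
python3 st.py
```

```text
18.75 [0.5291 0.1136 0.0808] yaw -1.198568565075605 q [-0.8714  0.5615  0.7173  2.0358 -0.547   0.7405 -1.0117] F [-0.4961  2.2747  2.7066] M [0.4385 0.0503 0.0032] g 0.5225258199172221
```

jog_arm(steps=[0,0,0.0003,0,0,0.1])

```text
clock: 18.88
tool_pos: [0.5292, 0.1134, 0.0806]
tool_rot: [-0.0, 0.991, 0.136, 0.0]
wrist_force: [-0.6, 0.2, 5.0]
grip_width: 0.526
```

```bash
python3 st.py
```

```text
18.875 [0.5292 0.1134 0.0806] yaw -1.2987702970776962 q [-0.8889  0.5715  0.7436  2.0369 -0.5702  0.747  -1.0897] F [-0.5656  0.2246  4.9845] M [0.099  0.1168 0.0213] g 0.5258923325643936
```

jog_arm(steps=[0,0,0.0002,0,0,0.1])

```text
clock: 19.0
tool_pos: [0.5295, 0.1128, 0.0805]
tool_rot: [-0.0, 0.996, 0.086, 0.0]
wrist_force: [1.1, -0.2, 5.0]
grip_width: 0.526
```

```bash
python3 st.py
```

```text
19.0 [0.5295 0.1128 0.0805] yaw -1.3990057607618516 q [-0.9061  0.5818  0.7702  2.0379 -0.5931  0.754  -1.1676] F [ 1.0673 -0.2041  5.0416] M [-0.1959  0.0104  0.0743] g 0.5259606512553276
```

The Mx change and sideways shift suggest the nut is meeting the lid. From here I'll take single small steps.

jog_arm(steps=[0,0,0.0002,0,0,0.1])

```text
clock: 19.12
tool_pos: [0.5297, 0.1125, 0.0804]
tool_rot: [0.0, 0.999, 0.036, 0.001]
wrist_force: [0.5, -1.8, 5.8]
grip_width: 0.527
```

```bash
python3 st.py
```

```text
19.125 [0.5297 0.1125 0.0804] yaw -1.4992509416013111 q [-0.9229  0.5928  0.7965  2.0388 -0.6165  0.7617 -1.2455] F [ 0.5096 -1.8481  5.7587] M [-0.3648 -0.0453  0.019 ] g 0.5268814066275039
```

jog_arm(steps=[0,0,0.0001,0,0,0.1])

```text
clock: 19.25
tool_pos: [0.5299, 0.1123, 0.0804]
tool_rot: [0.0, 1.0, -0.014, 0.001]
wrist_force: [0.8, -0.6, 5.7]
grip_width: 0.524
```

```bash
python3 st.py
```

```text
19.25 [0.5299 0.1123 0.0804] yaw -1.5993982583109159 q [-0.9395  0.6041  0.8226  2.0397 -0.6398  0.7701 -1.3236] F [ 0.8398 -0.6499  5.6802] M [-0.3837 -0.037   0.1131] g 0.5239476758307516
```

jog_arm(steps=[0,0,0.0001,0,0,0.1])

```text
clock: 19.38
tool_pos: [0.5298, 0.1123, 0.0803]
tool_rot: [0.0, 0.998, -0.064, 0.001]
wrist_force: [0.7, -1.0, 4.6]
grip_width: 0.526
```

```bash
python3 st.py
```

```text
19.375 [0.5298 0.1123 0.0803] yaw -1.6994056252762004 q [-0.9557  0.616   0.8482  2.0407 -0.6633  0.7794 -1.4016] F [ 0.6726 -1.0182  4.5514] M [-0.2888  0.1073  0.1486] g 0.5261790264652647
```

jog_arm(steps=[0,0,0.0002,0,0,0.1])

```text
clock: 19.5
tool_pos: [0.5298, 0.1125, 0.0801]
tool_rot: [0.0, 0.993, -0.114, 0.001]
wrist_force: [0.7, -1.3, 6.9]
grip_width: 0.523
```

```bash
python3 st.py
```

```text
19.5 [0.5298 0.1125 0.0801] yaw -1.7990692300117417 q [-0.9715  0.6286  0.8733  2.0414 -0.6871  0.7893 -1.4795] F [ 0.6528 -1.3158  6.8517] M [-0.2641  0.1197  0.2103] g 0.5229225506619742
```

jog_arm(steps=[0,0,0.0002,0,0,0.1])

```text
clock: 19.62
tool_pos: [0.5298, 0.1128, 0.08]
tool_rot: [-0.0, 0.987, -0.163, 0.001]
wrist_force: [1.1, -0.6, 7.7]
grip_width: 0.523
```

```bash
python3 st.py
```

```text
19.625 [0.5298 0.1128 0.08  ] yaw -1.8987911693015889 q [-0.9867  0.6415  0.8982  2.0421 -0.7109  0.7998 -1.5575] F [ 1.0754 -0.5877  7.7357] M [-0.0717  0.178   0.1906] g 0.522627149743039
```

jog_arm(steps=[0,0,0.0002,0,0,0.1])

```text
clock: 19.75
tool_pos: [0.53, 0.1129, 0.0798]
tool_rot: [-0.0, 0.977, -0.212, 0.001]
wrist_force: [1.0, -0.5, 6.1]
grip_width: 0.522
```

```bash
python3 st.py
```

```text
19.75 [0.53   0.1129 0.0798] yaw -1.9983917749023206 q [-1.0014  0.6551  0.9227  2.0426 -0.7345  0.8105 -1.6356] F [ 0.988  -0.4563  6.1334] M [-0.0768  0.0474  0.306 ] g 0.5222696920962533
```

The resistance has risen to about 0.3 N·m. A line through the readings crosses 0.12 near yaw -1.64, so the nut is now about 0.35 rad past that, roughly 30 N. I'll let go and retreat.

jog_arm(steps=[0,0,0,0,0,0,0,0,0,0,0,0,0,0,0,0,0,0,0,0,0,0,0,0,0,0,0,0,0,0], gripper=1)

```text
clock: 20.38
tool_pos: [0.5289, 0.1128, 0.0791]
tool_rot: [-0.0, 0.978, -0.211, -0.0]
wrist_force: [0.1, 0.2, -0.2]
grip_width: 0.999
```

jog_arm(steps=[0,0,-0.01,0,0,0,0,0,-0.03,0,0,0,0,0,-0.04,0,0,0,0,0,-0.04,0,0,0,0,0,0,0,0,0,0,0,0,0,0,0])

```text
clock: 21.12
tool_pos: [0.5286, 0.1131, 0.199]
tool_rot: [-0.0, 0.978, -0.211, -0.0]
wrist_force: [0.9, -0.6, -0.4]
grip_width: 1.006
```

```bash
python3 st.py; python3 - <<'E'
from h import *
ims=[ctrl.read_camera(c)["color"] for c in("wrist","scene")]
a=ims[0][120:400,150:490];b=cv2.resize(ims[1][190:310,300:450],(350,280),interpolation=cv2.INTER_CUBIC)
cv2.imwrite("pics/z.png",np.hstack([a,b])[:,:,::-1])
E
```

```text
21.125 [0.5286 0.1131 0.199 ] yaw -1.9956336820011575 q [-1.1565  0.5078  1.1243  1.9595 -0.5421  1.018  -1.776 ] F [ 0.8731 -0.6156 -0.3691] M [0.0264 0.0218 0.0104] g 1.0063526148725646
```

View pics/z.png

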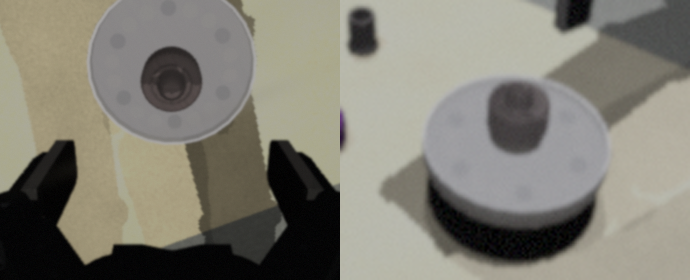

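```bash
python3 -c "
from bench import ctrl
print(ctrl.job_done())"
```

```text
the job is handed in; nothing more can be done
None
```

The rotor nut is on the stud, screwed down onto the lid and nipped about 0.35 rad past the first clear rise in resistance. The job was handed in at about 21 s, with the gripper open and clear.

- **Placing:** I picked the grey 46 mm nut from beside the purple look-alikes and set it on the stud. Thread met thread with its underside about 33 mm below the tip. I released it there and wound the wrist back.
- **Turning:** I turned it clockwise about 4.78 rad (0.76 turn) in a single grip, because the wrist had the range, rather than over several grips.
- **Seating:** It met the lid at about 4.1–4.2 rad. Torque passed 0.12 N·m at about 4.43 rad, and I stopped at about 0.3 N·m, which I take to be roughly 30 N. I turned it by 0.36 rad after that point.

**Last checks:** after release the force read about zero. In the final pictures the nut sits upright on the lid boss. I never moved towards the wide nut, adapter or purple rings, but only the rotor and the adapter were in those last crops.

**Uncertain:** torque readings were noisy by about ±0.03 N·m, and they rose about 0.05 N·m per 0.1 rad against the expected 0.07 or more. The angle past the rise is therefore good to about ±0.07 rad. A slight slip of the nut in the fingers cannot be ruled out, and I did not regrip to check the tightness.

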